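Start the chamber vacuum sealer on two jars

ROBOT

A 6-joint arm with a two-finger parallel gripper is mounted at the origin on the work surface. World frame = base frame: x ahead of the robot, y to its left, z up, the work surface at z = 0. Lengths are in m, angles in rad, forces in N, time in s.
With the tool pointing down it reaches from about 0.3 to 0.875 m from the base axis. Payload 6.4 kg.
Tool frame: the origin (TCP) lies between the finger pads; the fingertips stand 25 mm ahead of it and the grasp point (between the pads) lies 6 mm ahead of it; z points along the fingers, y is the line along which they close (so a half turn about z gives the same grasp; the last joint's range is limited). The gripper opens to 85 mm and grips with 20 to 120 N. Pads are 22 mm wide; open, the fingers measure 114 mm over their backs; the gripper's body (76 mm by 85 mm) begins 54 mm behind the grasp point. The pads swing forward as they close: fully open they stand 13 mm farther back than shut.
Start: joints at [1.136, 0.181, 1.607, -0, 1.354, -0.206], TCP at [0.13, 0.56, 0.217] pointing down, gripper open.
Joint ranges: [-2.99, 2.99], [-0.89, 2.07], [0.3, 2.58], [-1.14, 4.28], [0, 2.63], [-3.12, 3.12]. Speed limits (rad/s): [2.57, 2.57, 3.01, 3.14, 3.14, 3.14].

INTERFACE

Orientations are given as a unit quaternion [w, x, y, z].
In Python, from bench import ctrl gives the robot as it stands.
- The arm moves only by the tool servo_tool, never from a script. Its argument "series" is text: rows parted by semicolons, each of 7 numbers parted by spaces: the gripper command: -1 is fully open, 1 is shut, values between are in proportion, then the shift along the tool's x, y, z in m, then the turn, a rotation vector about the tool's x, y, z in degrees. A call has 1 to 12 rows; each row is the pose to reach, as a shift and turn from the pose commanded when the call began, along the tool's axes at that moment; what a row does not reach only later rows make up. A row lasts 1/12 s, in which the tool goes at most 41.7 mm and 7.16 degrees, less where a joint would pass 70% of its speed; a pose out of reach is approached as far as the arm can. A call with a gripper value outside its range is refused whole. The fingers move at their own pace and stop on an object; the grip force is fixed at half the most. Time passes only in rows, so rows that repeat a pose let the fingers close. It gives the time, the measured TCP pose, the force, the opening and the grip force at its end, in the units of the state.
- ctrl.get_obs(): the state, without advancing time (a new reading comes with each control period).
- ctrl.camera(name): name is "scene" or "top" or "wrist"; returns a dict with "img" (384x512x3 uint8, red, green, blue), "z_map" (384x512 float32, m along the optical axis (not along the pixel's ray), 0 where there is no reading), "fovy" (degrees; the focal length in pixels is half the picture's height over the tangent of half this angle, whatever the lens; pixels are square), "cx", "cy" (the principal point, pixels), "extrinsics" (4x4, takes a point from camera to world coordinates); the wrist camera has in their place "T_tool_cam" (4x4, takes a point from camera to tool coordinates, whose origin is the TCP and whose axes are the flange's). Camera axes: x right, y down, z forward; pixel columns grow to the right and rows downward; lengths in m; the calibration is good to about 2 mm. A picture is of the moment at which its call begins: read the wrist's pose just before it.
- ctrl.hand_in(): hands the job in; it is judged then, once.
The state is a dict: "time_s": time; "q": joint angles; "dq": joint speeds; "joint_efforts": joint torques, N m; "eef_pos": TCP position; "eef_rot": TCP orientation; "wrist_force": force on the tool from outside, world axes, zero at the start; "torque": the same for the moment, N m; "opening": opening from 0.0 (shut) to 1.0 (fully open); "grasp_force": force on a finger pad.
Only numpy, scipy, OpenCV 4.12 (cv2) and the standard library are available. Lean on these libraries where they do the work, as an engineer would, in place of code of your own. Each camera call takes 0.05 s, during which the arm holds its last target. There are 200 camera calls.

TASK

Vacuum-seal the two jars that stand in the chamber sealer: press the sealer's green power key with a fingertip, then push the open clear lid down by the black rail along its front edge, without slamming it, until it is fully shut. The lid is sprung and rises again when let go, so the program finishes while the fingertips are still holding it firmly shut, as one does until the pump draws. Lift or shift nothing else: leave the jars standing in the chamber, the red stop key and the things on the table as they are, and do not pull the lid further up.

Things in the scene. Friction and masses are not known exactly. Their poses are not given: they have to be found in the camera images.
- sealer: (in mm) chamber vacuum sealer, a fixed steel machine, 480 deep (its x) x 380 wide (its y); origin at the centre of its underside on the table, x from its control front (facing the robot) to its rear, z up. Its flat top is at 165, rear cowl at 191. From 240 to 130 before the origin a control panel slopes down to the robot by 0.25 rad, with a gauge in the middle and a key at each end
- chamber (a point): (in mm) centre of the chamber's floor, 60 above the table, 30 behind the sealer's origin, axes as the sealer's. The chamber is open at the top, 250 (x) x 290 (y) and 105 deep; the lid covers it when shut
- power (a joint): travel of the green power key: 0 at rest, 0.006 m fully in; push it nearly all the way. A spring resists with up to 5 N and brings it back. It moves square to the sloping panel; a straight push down works
- power_top (a point): (in mm) centre of the top face of the round green power key, 28 across, in a black collar; at the panel's left end seen from the robot (130 to the sealer's +y); z of its axes points out of the panel
- stop (a joint): travel of the red round stop key, same make as the power key, to be left alone
- stop_top (a point): centre of the red stop key's top face, at the panel's right end (130 mm to the sealer's -y)
- lid: clear acrylic lid with a black front rail, hinged at its rear; origin on its underside below the middle of the rail, x to the hinge, z out of its top. Its z tilts from vertical by the opening angle: 0 shut, 0.45 to 0.58 rad at the start, stop at 0.75. Springs, friction: open, it stays; shut, it rises if let go. A slow push square on the rail takes about 2 N at first, 10 to 15 N near shut
- rail (a point): (in mm) middle of the top face of the black grip rail on the lid's front edge: 350 long (lid's y), 36 wide (lid's x), 18 thick. z of its axes points out of the lid's top. The hinge axis runs along the sealer's y, 180 behind its origin, 167 above the table; the point lies 287 before it along the lid and 18 above it square to the lid. Shut: 185 above the table, 107 before the sealer's origin
- jar_1: glass jar, amber with a brass-coloured screw cap, 66 mm across and 85 mm tall; origin at the centre of its underside, z up; stands loose on the chamber floor in the right half (sealer's -y)
- jar_2: glass jar, amber with a brass-coloured screw cap, 66 mm across and 85 mm tall; origin at the centre of its underside, z up; stands loose on the chamber floor in the left half (sealer's +y)
- jar_3: glass jar, amber with a brass-coloured screw cap, 66 mm across and 85 mm tall; origin at the centre of its underside, z up; stands on the table beside the sealer, in one of four places that it shares with the squeeze bottle, the tub and the ramekin; not part of the work
- squeeze_bottle: olive-green squeeze bottle with a pointed nozzle, 66 mm across, 195 mm tall, origin under its centre; beside the sealer, not part of the work
- ramekin: small white ramekin, 84 mm across, 45 mm tall, origin under its centre; beside the sealer, not part of the work
- deli_tub: empty clear plastic tub, 114 mm across, 140 mm tall, origin under its centre; beside the sealer, not part of the work

How it is judged:
By the outcome, as a careful person would: the job done as asked, in the order asked, and still so for the second after the job is handed in, while the arm keeps its last pose, push and grip.
It also fails if it takes over 51 s, if anything falls off the work surface, if the arm or the gripper's body presses on something with over 40 N, if the wrist force passes 120 N, or if a joint passes its speed limit or range.

## Working session

There is one attempt and no reset: what is moved stays moved. The work goes in short steps, Python scripts to look and compute and a tool call to move; the robot and the scene stay as the last step left them, time stands still between calls to the robot, and variables do not carry over. Pictures are saved under pics/ and viewed, at most 10 in all, crops included, and the job is handed in when it is done.

Besides the shell and the picture viewer there is one more tool, called after "Emit:" as name(argument=value, ...) on one line, values as JSON. servo_tool: Moves the arm, as the interface text tells. Its arguments: {"type":"object","properties":{"series":{"type":"string"}},"required":["series"]}

```bash
mkdir -p pics; cat > h.py <<'E'
import numpy as np,cv2
from bench import ctrl
def cam(n):
    c=ctrl.camera(n); c['f']=c['img'].shape[0]/2/np.tan(np.radians(c['fovy'])/2); return c
def pts(c,mask):
    v,u=np.nonzero(mask&(c['z_map']>0)); z=c['z_map'][v,u]
    P=np.c_[(u-c['cx'])/c['f']*z,(v-c['cy'])/c['f']*z,z]
    E=c['extrinsics']; return P@E[:3,:3].T+E[:3,3],u,v
E
python3 - <<'E'
from h import *
s=cam('scene');t=cam('top')
cv2.imwrite('pics/a.png',np.vstack([s['img'],t['img']])[...,::-1][:, :])
cv2.imwrite('pics/s.png',s['img'][...,::-1]);cv2.imwrite('pics/t.png',t['img'][...,::-1])
o=ctrl.get_obs();print({k:np.round(v,3) for k,v in o.items()})
for n,c in(('s',s),('t',t)):
    h=cv2.cvtColor(c['img'],cv2.COLOR_RGB2HSV);H,S,V=h[...,0].astype(int),h[...,1],h[...,2]
    for k,m in(('green',(H>45)&(H<85)&(S>120)&(V>60)),('red',((H<6)|(H>174))&(S>150)&(V>80)),('black',(V<45))):
        P,u,v=pts(c,m)
        if len(P):print(n,k,len(P),np.median(P,0).round(4),P.min(0).round(3),P.max(0).round(3),np.median(u),np.median(v))
E
```

```text
{'time_s': np.float64(0.1), 'q': array([ 1.136,  0.181,  1.608,  0.   ,  1.354, -0.206]), 'dq': array([ 0.001, -0.002, -0.003, -0.   ,  0.002,  0.   ]), 'joint_efforts': array([ 0.0000e+00, -4.4587e+01, -3.5224e+01, -0.0000e+00,  4.0000e-03,
       -0.0000e+00]), 'eef_pos': array([0.13 , 0.56 , 0.216]), 'eef_rot': array([-0.   ,  0.114,  0.993, -0.001]), 'wrist_force': array([ 0.224,  0.273, -0.094]), 'torque': array([0.022, 0.039, 0.015]), 'grasp_force': np.float64(0.0), 'opening': np.float64(1.0)}
s green 2345 [0.1473 0.5443 0.0128] [-0.017  0.063  0.006] [0.453 0.655 0.175] 14.0 302.0
s red 114 [ 0.4699 -0.1836  0.169 ] [ 0.457 -0.198  0.158] [ 0.485 -0.17   0.176] 320.0 262.0
s black 1797 [ 0.5848 -0.1405  0.3207] [ 0.037 -0.612 -0.159] [1.155 1.133 0.332] 318.0 189.0
t green 3529 [0.1673 0.6337 0.0151] [ 0.095 -0.006  0.005] [0.487 0.738 0.178] 36.0 358.0
t red 82 [ 0.4743 -0.1849  0.1705] [ 0.461 -0.198  0.157] [ 0.485 -0.174  0.178] 331.0 245.0
t black 10776 [ 0.5774 -0.0318  0.1487] [ 0.081 -1.261 -0.752] [1.592 1.181 0.338] 273.0 202.0
```

View pics/s.png

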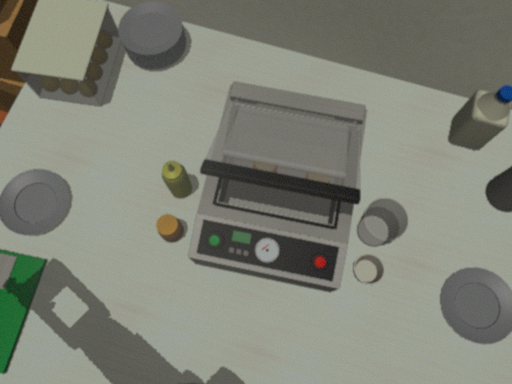

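View pics/t.png

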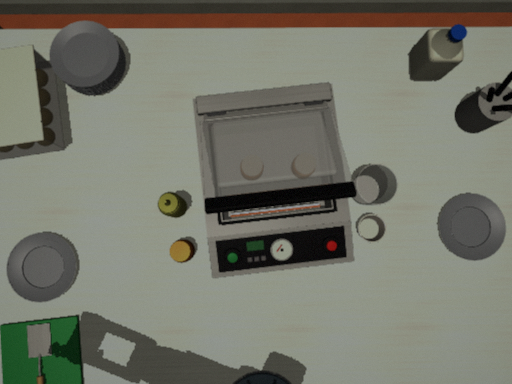

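The scene view shows the green key at about (214,240), red at (320,262) and the rail from (203,168) to (357,195). The top view shows green at (232,258), red at (331,245) and the rail from (206,204) to (354,190).

```bash
python3 - <<'E'
from h import *
for n,g,r in(('scene',(214,240),(320,262)),('top',(232,258),(331,245))):
    c=cam(n);h=cv2.cvtColor(c['img'],cv2.COLOR_RGB2HSV);H,S,V=h[...,0].astype(int),h[...,1],h[...,2]
    vv,uu=np.mgrid[:384,:512]
    K=[]
    for k,q,m in(('green',g,(H>45)&(H<85)&(S>120)),('red',r,((H<8)|(H>172))&(S>120))):
        mm=m&(np.hypot(uu-q[0],vv-q[1])<10);P,u,v=pts(c,mm)
        K.append(P.mean(0));print(n,k,len(P),P.mean(0).round(4),np.median(P,0).round(4),u.mean().round(1),v.mean().round(1))
    d=K[0]-K[1];print('dist',np.linalg.norm(d),'yaw',np.arctan2(-d[0],d[1]))
    m=(V<60)&(c['z_map']>0)
    P,u,v=pts(c,m);k=(P[:,2]>.25)&(P[:,2]<.4)&(P[:,0]>.4)&(P[:,0]<.8)&(abs(P[:,1]+.05)<.25);P=P[k]
    e=np.array([np.cos(np.arctan2(-d[0],d[1])),np.sin(np.arctan2(-d[0],d[1]))]);L=np.array([-e[1],e[0]])
    a=P[:,:2]@e;b=P[:,:2]@L
    print('rail',len(P),P.mean(0).round(4),'along',np.percentile(a,[1,50,99]).round(4),'lat',np.percentile(b,[1,50,99]).round(4),'z',np.percentile(P[:,2],[1,50,99]).round(4),'keys',[ (x[:2]@e).round(4) for x in K],[ (x[:2]@L).round(4) for x in K])
E
```

```text
scene green 67 [0.4429 0.0739 0.1694] [0.4432 0.0739 0.1696] 214.0 240.0
scene red 129 [ 0.4702 -0.1841  0.1671] [ 0.4699 -0.184   0.1681] 319.8 261.7
dist 0.25945192920886473 yaw 0.10538749601921533
rail 2335 [ 0.5814 -0.0484  0.3229] along [0.5578 0.5716 0.5931] lat [-0.2709 -0.1107  0.0634] z [0.3134 0.3232 0.3311] keys [np.float64(0.4482), np.float64(0.4482)] [np.float64(0.0269), np.float64(-0.2326)]
top green 100 [0.4469 0.0729 0.1701] [0.4471 0.073  0.1714] 232.1 257.0
top red 119 [ 0.4738 -0.1857  0.1693] [ 0.4743 -0.1851  0.1711] 331.2 245.2
dist 0.2600244487801466 yaw 0.10361892907424858
rail 2305 [ 0.5871 -0.0422  0.3259] along [0.5627 0.5793 0.5976] lat [-0.2732 -0.1021  0.0664] z [0.3155 0.3261 0.3347] keys [np.float64(0.452), np.float64(0.452)] [np.float64(0.0263), np.float64(-0.2337)]
```

```bash
cat >> h.py <<'E'
from scipy.spatial.transform import Rotation as R
Y=.1045; e=np.array([np.cos(Y),np.sin(Y),0]);L=np.array([-np.sin(Y),np.cos(Y),0]);Z=np.array([0,0,1.])
GREEN=np.array([.445,.0735,.170]); ORG=.636*e-.103*L; HINGE=ORG+.18*e+.167*Z
def pose():
    o=ctrl.get_obs();return o['eef_pos'],R.from_quat(np.roll(o['eef_rot'],-1))
def orient(t): # tool z points down, leaning +e by t; tool y along L
    z=np.sin(t)*e-np.cos(t)*Z; return R.from_matrix(np.c_[np.cross(L,z),L,z])
def rail(th): return HINGE-.287*(np.cos(th)*e-np.sin(th)*Z)+.018*(np.sin(th)*e+np.cos(th)*Z)
def goal(tip,rot):
    p,r=pose();t=tip-rot.apply([0,0,.025])
    return r.inv().apply(t-p).round(4),np.degrees((r.inv()*rot).as_rotvec()).round(2)
E
python3 - <<'E'
from h import *
o=orient(.25);print(goal(GREEN+o.apply([0,0,-.05]),o)); print(o.as_matrix().round(2),[rail(t).round(3) for t in(0,.515)])
E
```

```text
(array([-0.3993, -0.4083, -0.0261]), array([ -2.44, -14.21, -18.99]))
[[-0.96 -0.1   0.25]
 [-0.1   0.99  0.03]
 [-0.25 -0.   -0.97]] [array([ 0.537, -0.047,  0.185]), array([ 0.583, -0.042,  0.324])]
```

Emit:
servo_tool(series="1 0 0 -0.04; 1 0 0 -0.08; 1 -0.03 -0.03 -0.1; 1 -0.055 -0.055 -0.1; 1 -0.08 -0.08 -0.1; 1 -0.105 -0.105 -0.1 0 0 -4; 1 -0.13 -0.13 -0.1 0 0 -9; 1 -0.155 -0.155 -0.1 0 0 -13; 1 -0.18 -0.18 -0.1 0 0 -19; 1 -0.205 -0.205 -0.1 0 0 -19; 1 -0.23 -0.23 -0.1 0 0 -19; 1 -0.25 -0.25 -0.1 0 0 -19")

```text
$.series[0]: bad value
```

```bash
python3 - <<'E'
from h import *
o=orient(.25);print(goal(GREEN+o.apply([0,0,-.04]),o),pose()[0])
E
```

```text
(array([-0.4016, -0.4074, -0.0164]), array([ -2.44, -14.21, -18.99])) [0.13026074 0.5597101  0.21624108]
```

Rows need all 7 numbers.

Emit:
servo_tool(series="1 0 0 -0.04 0 0 0; 1 0 0 -0.08 0 0 0; 1 -0.03 -0.03 -0.1 0 0 0; 1 -0.055 -0.055 -0.1 0 0 0; 1 -0.08 -0.08 -0.1 0 0 0; 1 -0.105 -0.105 -0.1 0 0 -4; 1 -0.13 -0.13 -0.1 0 0 -9; 1 -0.155 -0.155 -0.1 0 0 -13; 1 -0.18 -0.18 -0.1 0 0 -19; 1 -0.205 -0.205 -0.1 0 0 -19; 1 -0.23 -0.23 -0.1 0 0 -19; 1 -0.25 -0.25 -0.1 0 0 -19")

```text
time_s: 1.2
eef_pos: [0.3179, 0.2578, 0.3168]
eef_rot: [0.0, -0.051, 0.999, -0.0]
wrist_force: [1.2, 1.1, -0.2]
opening: 0.004
grasp_force: 0.0
```

```bash
python3 - <<'E'
from h import *
o=orient(.25);print(goal(GREEN+o.apply([0,0,-.04]),o),pose()[0])
E
```

```text
(array([-0.0915, -0.1963,  0.0839]), array([ -0.04, -14.3 ,  -0.13])) [0.31788891 0.25782318 0.31677477]
```

Emit:
servo_tool(series="1 -0.015 -0.03 0 0 -3 0; 1 -0.03 -0.06 0 0 -6 0; 1 -0.045 -0.09 0 0 -9 0; 1 -0.06 -0.12 0.01 0 -12 0; 1 -0.075 -0.155 0.03 0 -14.3 0; 1 -0.09 -0.185 0.05 0 -14.3 0; 1 -0.092 -0.196 0.07 0 -14.3 0; 1 -0.092 -0.196 0.084 0 -14.3 0; 1 -0.092 -0.196 0.084 0 -14.3 0; 1 -0.092 -0.196 0.084 0 -14.3 0")

```text
time_s: 2.03
eef_pos: [0.4283, 0.0743, 0.2323]
eef_rot: [0.123, -0.051, 0.991, 0.007]
wrist_force: [0.5, -0.1, 0.4]
opening: 0.003
grasp_force: 0.0
```

```bash
python3 - <<'E'
from h import *
o=orient(.25);print(goal(GREEN,o),pose()[0],ctrl.get_obs()['wrist_force'])
c=cam('wrist');cv2.imwrite('pics/w1.png',c['img'][...,::-1])
h=cv2.cvtColor(c['img'],cv2.COLOR_RGB2HSV);m=(h[...,0]>45)&(h[...,0]<85)&(h[...,1]>120)
n,lab,st,ce=cv2.connectedComponentsWithStats(m.astype(np.uint8))
T=c['T_tool_cam'];p,r=pose()
for i in range(1,n):
    if st[i,4]>60:
        v,u=np.nonzero((lab==i)&(c['z_map']>0))
        if len(v)==0: continue
        z=c['z_map'][v,u];P=np.c_[(u-c['cx'])/c['f']*z,(v-c['cy'])/c['f']*z,z]@T[:3,:3].T+T[:3,3]
        print(st[i],ce[i],'tool',np.median(P,0).round(4),np.percentile(P,[2,98],axis=0).round(3),'world',(p+r.apply(np.median(P,0))).round(4))
E
```

```text
(array([-0.0007, -0.0025,  0.0395]), array([ 0.  , -0.12, -0.14])) [0.42827345 0.07427369 0.23230374] [ 0.45238855 -0.14771926  0.37204099]
[ 235  182   36   36 1008] [252.50496032 199.5327381 ] tool [ 0.0029 -0.0015  0.0629] [[-0.01  -0.014  0.061]
 [ 0.014  0.01   0.072]] world [0.4418 0.0743 0.1718]
```

View pics/w1.png

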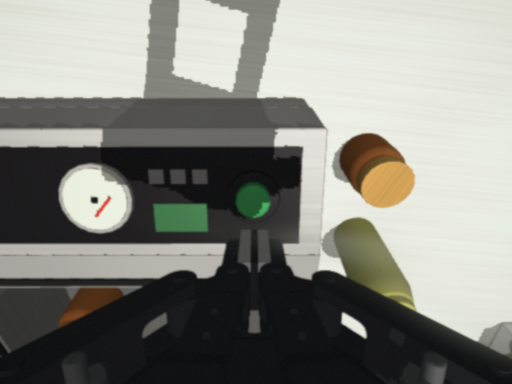

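The green key is at (252,199) in the wrist view, with the fingertips over it and about 38 mm to go.

Emit:
servo_tool(series="1 0.001 -0.002 0.012 0 0 0; 1 0.001 -0.002 0.024 0 0 0; 1 0.001 -0.002 0.032 0 0 0; 1 0.001 -0.002 0.036 0 0 0; 1 0.001 -0.002 0.038 0 0 0; 1 0.001 -0.002 0.040 0 0 0; 1 0.001 -0.002 0.041 0 0 0; 1 0.001 -0.002 0.041 0 0 0; 1 0.001 -0.002 0.041 0 0 0")

```text
time_s: 2.83
eef_pos: [0.4383, 0.0733, 0.1932]
eef_rot: [0.125, -0.051, 0.991, 0.006]
wrist_force: [-0.4, -0.5, 0.4]
opening: -0.005
grasp_force: 0.0
```

Emit:
servo_tool(series="1 0 0 0.001 0 0 0; 1 0 0 0.002 0 0 0; 1 0 0 0.003 0 0 0; 1 0 0 0.003 0 0 0; 1 0 0 0.003 0 0 0")

```text
time_s: 3.25
eef_pos: [0.4388, 0.0733, 0.1898]
eef_rot: [0.124, -0.051, 0.991, 0.006]
wrist_force: [-0.4, -0.1, 0.3]
opening: -0.003
grasp_force: 0.0
```

Emit:
servo_tool(series="1 0 0 0.001 0 0 0; 1 0 0 0.002 0 0 0; 1 0 0 0.003 0 0 0; 1 0 0 0.003 0 0 0; 1 0 0 0.003 0 0 0")

```text
time_s: 3.67
eef_pos: [0.4395, 0.0735, 0.1869]
eef_rot: [0.124, -0.051, 0.991, 0.006]
wrist_force: [-0.1, 0.4, 0.2]
opening: 0.0
grasp_force: 0.0
```

```bash
python3 - <<'E'
from h import *
a=cam('scene');w=cam('wrist')
i=cv2.resize(a['img'][210:280,170:290],(600,350),interpolation=cv2.INTER_CUBIC)
j=cv2.resize(w['img'][120:300,150:350],(278,250))
o=np.zeros((600,600,3),np.uint8);o[:350]=i;o[350:,:278]=j
cv2.imwrite('pics/k.png',o[...,::-1])
E
```

```text
(no output)
```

View pics/k.png

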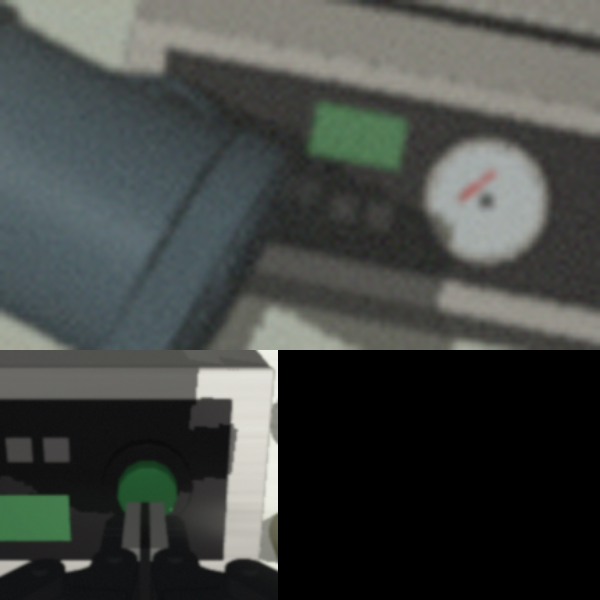

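The fingertips' end shows at about (145,502) in the crop, and the key's centre at (147,490). Nothing is touching yet, so I'll measure the fingertip and the key in the tool frame from the wrist depth.

```bash
python3 - <<'E'
from h import *
c=cam('wrist');h=cv2.cvtColor(c['img'],cv2.COLOR_RGB2HSV);T=c['T_tool_cam']
vv,uu=np.mgrid[:384,:512];z=c['z_map']
P=np.stack([(uu-c['cx'])/c['f']*z,(vv-c['cy'])/c['f']*z,z],-1)@T[:3,:3].T+T[:3,3]
for v in range(196,252,4): print(v,P[v,246].round(4),P[v,262].round(4),h[v,246],h[v,262])
m=(h[...,0]>45)&(h[...,0]<85)&(h[...,1]>120)&(uu>215)&(vv>190);print('key',m.sum(),uu[m].mean(),vv[m].mean(),np.percentile(P[m],[2,50,98],axis=0).round(4),[np.ptp(uu[m]),np.ptp(vv[m]),vv[m].min()])
print('cam',T.round(3),c['f'])
E
```

```text
196 [ 0.0168 -0.0058  0.0254] [0.0167 0.0044 0.0258] [ 0  0 18] [135  26  20]
200 [ 0.0141 -0.0058  0.0254] [0.0137 0.0045 0.0268] [90 26 20] [ 66 131  41]
204 [ 0.0129 -0.0057  0.0207] [0.0134 0.0043 0.0191] [ 67 156  59] [ 68 155  66]
208 [ 0.0113 -0.0056  0.0175] [0.0117 0.0042 0.0165] [ 67 151  86] [ 67 152  89]
212 [ 0.0093 -0.0056  0.016 ] [0.0088 0.0043 0.0174] [ 67 154  86] [ 67 152  87]
216 [ 0.0069 -0.0056  0.0154] [0.0066 0.0043 0.0161] [ 67 156  85] [ 67 151  86]
220 [ 0.004  -0.0057  0.0161] [0.0039 0.0043 0.0164] [ 67 153  85] [ 67 153  85]
224 [ 0.0013 -0.0057  0.0161] [0.0015 0.0043 0.0156] [ 66 146  84] [ 66 146  84]
228 [-0.001  -0.0057  0.0151] [-0.0013  0.0043  0.0159] [ 66 135  81] [ 66 134  82]
232 [ 0.0125 -0.0046 -0.0226] [ 0.0122  0.0033 -0.022 ] [40 10 73] [50 10 73]
236 [ 0.0122 -0.0045 -0.0268] [ 0.0123  0.0031 -0.027 ] [50 10 73] [40 10 73]
240 [ 0.0122 -0.0043 -0.0313] [ 0.0123  0.003  -0.0315] [40 10 73] [40 10 73]
244 [ 0.0123 -0.0042 -0.0357] [ 0.012   0.0029 -0.0351] [45  7 74] [50 10 75]
248 [ 0.0125 -0.0041 -0.04  ] [ 0.0124  0.0028 -0.04  ] [45  7 74] [30  7 74]
key 1143 255.55468066491687 216.4750656167979 [[-0.0043 -0.0125  0.0148]
 [ 0.0061  0.0005  0.0163]
 [ 0.0144  0.0125  0.0254]] [np.int64(43), np.int64(36), np.int64(200)]
cam [[ 0.001 -0.962 -0.272  0.07 ]
 [ 1.     0.001 -0.001 -0.001]
 [ 0.001 -0.272  0.962 -0.157]
 [ 0.     0.     0.     1.   ]] 297.21317253755376
```

Emit:
servo_tool(series="1 -0.001 0 0.002 0 0 0; 1 -0.002 0 0.004 0 0 0; 1 0 0 0.006 0 0 0; 1 0 0 0.006 0 0 0")

```text
time_s: 4.15
eef_pos: [0.4405, 0.0737, 0.1804]
eef_rot: [0.124, -0.051, 0.991, 0.007]
wrist_force: [0.3, 1.1, -0.2]
opening: -0.002
grasp_force: 0.0
```

```bash
python3 - <<'E'
from h import *
c=cam('wrist');h=cv2.cvtColor(c['img'],cv2.COLOR_RGB2HSV);T=c['T_tool_cam']
vv,uu=np.mgrid[:384,:512];z=c['z_map']
P=np.stack([(uu-c['cx'])/c['f']*z,(vv-c['cy'])/c['f']*z,z],-1)@T[:3,:3].T+T[:3,3]
m=(h[...,0]>45)&(h[...,0]<85)&(h[...,1]>120)&(uu>215)&(vv>190);print('key',m.sum(),uu[m].mean(),vv[m].mean(),np.percentile(P[m],[2,50,98],axis=0).round(4),vv[m].max())
k=(abs(P[...,1])<.04)&(P[...,2]<.012)&(z>0)&(vv>150);print('near tip-most',np.percentile(P[k][:,2],[95,99,100]).round(4), vv[k].min())
print(pose()[0],ctrl.get_obs()['wrist_force'])
s=cam('scene');P,u,v=pts(s,np.ones((384,512),bool));d=P-pose()[0];q=pose()[1].inv().apply(d)
k=(np.hypot(q[:,0],q[:,1])<.03)&(q[:,2]<.014);print('scene hand z',np.percentile(q[k][:,2],[50,90,99]).round(4),k.sum())
E
```

```text
key 1053 255.39791073124405 219.4045584045584 [[-0.0037 -0.0125  0.0082]
 [ 0.0066 -0.0001  0.0098]
 [ 0.0137  0.0126  0.019 ]] 238
near tip-most [-0.0354  0.0098  0.012 ] 207
[0.44064465 0.0736327  0.18064394] [0.22201763 0.16233405 0.22555393]
scene hand z [-0.3717 -0.366  -0.3612] 1181
```

Emit:
servo_tool(series="1 0 0 0.003 0 0 0; 1 0 0 0.006 0 0 0; 1 0 0 0.009 0 0 0; 1 0 0 0.012 0 0 0; 1 0 0 0.012 0 0 0; 1 0 0 0.012 0 0 0")

```text
time_s: 4.75
eef_pos: [0.4439, 0.0739, 0.1692]
eef_rot: [0.124, -0.051, 0.991, 0.006]
wrist_force: [-0.3, -0.1, 0.7]
opening: -0.0
grasp_force: 0.0
```

```bash
python3 - <<'E'
from h import *
c=cam('wrist');T=c['T_tool_cam'];cv2.imwrite('pics/w2.png',c['img'][...,::-1])
vv,uu=np.mgrid[:384,:512];z=c['z_map']
P=np.stack([(uu-c['cx'])/c['f']*z,(vv-c['cy'])/c['f']*z,z],-1)@T[:3,:3].T+T[:3,3]
for v in range(208,250,3): print(v,P[v,246].round(4),c['img'][v,246])
E
```

```text
208 [ 0.015  -0.0053  0.0067] [18 17 18]
211 [ 0.0129 -0.0054  0.0074] [21 47 27]
214 [ 0.0132 -0.0052  0.0015] [22 59 32]
217 [ 0.0124 -0.0051 -0.0013] [31 76 41]
220 [ 0.0109 -0.0051 -0.002 ] [35 87 47]
223 [ 0.0092 -0.0051 -0.0022] [35 86 47]
226 [ 0.0079 -0.0051 -0.0036] [34 85 46]
229 [ 0.0058 -0.0051 -0.0028] [51 77 56]
232 [ 0.0118 -0.0046 -0.021 ] [72 73 71]
235 [ 0.0122 -0.0045 -0.0256] [72 72 70]
238 [ 0.0121 -0.0044 -0.0287] [72 73 71]
241 [ 0.0126 -0.0043 -0.0332] [72 73 71]
244 [ 0.0124 -0.0042 -0.0358] [74 74 72]
247 [ 0.0125 -0.0041 -0.0391] [73 74 72]
```

View pics/w2.png

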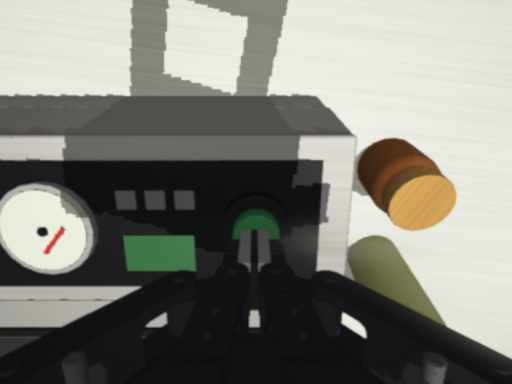

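The wrist view shows the tips ending at (255,231), over the key at (256,220). By depth they are still about 17 mm above it, so the real tip lies about 20 mm behind the stated TCP. I'll keep going down.

Emit:
servo_tool(series="1 0 0 0.003 0 0 0; 1 0 0 0.006 0 0 0; 1 0 0 0.009 0 0 0; 1 0 0 0.012 0 0 0; 1 0 0 0.013 0 0 0; 1 0 0 0.014 0 0 0; 1 0 0 0.014 0 0 0; 1 0 0 0.014 0 0 0")

```text
time_s: 5.47
eef_pos: [0.4473, 0.0742, 0.1559]
eef_rot: [0.124, -0.051, 0.991, 0.006]
wrist_force: [-1.1, -0.8, 1.6]
opening: 0.003
grasp_force: 1.0
```

Emit:
servo_tool(series="1 0 0 0.001 0 0 0; 1 0 0 0.002 0 0 0; 1 0 0 0.003 0 0 0; 1 0 0 0.004 0 0 0; 1 0 0 0.004 0 0 0; 1 0 0 0.004 0 0 0")

```text
time_s: 5.97
eef_pos: [0.4484, 0.0744, 0.1521]
eef_rot: [0.124, -0.051, 0.991, 0.006]
wrist_force: [-3.6, 0.0, 3.6]
opening: 0.002
grasp_force: 2.2
```

Emit:
servo_tool(series="1 0 0 0.001 0 0 0; 1 0 0 0.002 0 0 0; 1 0 0 0.002 0 0 0; 1 0 0 0.002 0 0 0")

```text
time_s: 6.3
eef_pos: [0.4488, 0.0744, 0.1511]
eef_rot: [0.124, -0.051, 0.991, 0.006]
wrist_force: [-13.1, -1.3, 16.4]
opening: 0.005
grasp_force: 9.5
```

Emit:
servo_tool(series="1 0 0 -0.004 0 0 0; 1 0 0 -0.02 0 0 0; 1 0 0 -0.06 0 0 0; 1 0 0 -0.1 0 0 0; 1 0 0 -0.14 0 0 0; 1 0 0 -0.18 0 0 0; 1 0 0 -0.22 0 0 0; 1 0 0 -0.26 0 0 0; 1 0 0 -0.26 0 0 0; 1 0 0 -0.26 0 0 0")

```text
time_s: 7.13
eef_pos: [0.3862, 0.0675, 0.405]
eef_rot: [0.128, -0.051, 0.991, 0.006]
wrist_force: [-0.1, -0.3, -0.7]
opening: -0.002
grasp_force: 0.0
```

```bash
sed -i 's/\[0,0,.025\]/[0,0,-.013]/' h.py; python3 - <<'E'
from h import *
o=orient(-.515);print(goal(rail(.515)+o.apply([0,0,-.05]),o),pose()[0],ctrl.get_obs()['wrist_force'],ctrl.get_obs()['q'].round(2))
E
```

```text
(array([-0.1835, -0.1294,  0.0987]), array([-0.09, 44.18, -0.13])) [0.38616876 0.06754875 0.4050131 ] [-0.13906679 -0.30342925 -0.71182384] [-0.2  -0.57  1.89  0.07  1.58 -1.86]
```

Emit:
servo_tool(series="1 -0.02 -0.014 0 0 5 0; 1 -0.04 -0.028 0 0 10 0; 1 -0.06 -0.042 0 0 15 0; 1 -0.08 -0.056 0 0 20 0; 1 -0.1 -0.07 0 0 25 0; 1 -0.12 -0.084 0 0 30 0; 1 -0.14 -0.1 0.01 0 35 0; 1 -0.16 -0.115 0.03 0 40 0; 1 -0.184 -0.129 0.05 0 44.2 0; 1 -0.184 -0.129 0.07 0 44.2 0; 1 -0.184 -0.129 0.07 0 44.2 0; 1 -0.184 -0.129 0.07 0 44.2 0")

```text
time_s: 8.13
eef_pos: [0.5923, -0.0403, 0.3757]
eef_rot: [-0.261, -0.05, 0.964, -0.012]
wrist_force: [0.5, -0.6, 1.0]
opening: 0.003
grasp_force: 0.0
```

```bash
python3 - <<'E'
from h import *
o=orient(-.515);print(goal(rail(.515),o),pose()[0],ctrl.get_obs()['wrist_force'],ctrl.get_obs()['q'].round(2))
c=cam('wrist');T=c['T_tool_cam'];s=cam('scene')
vv,uu=np.mgrid[:384,:512];z=c['z_map'];cv2.imwrite('pics/w3.png',np.hstack([c['img'],s['img'][80:,150:420][:384]] if 0 else [c['img']])[...,::-1])
P=np.stack([(uu-c['cx'])/c['f']*z,(vv-c['cy'])/c['f']*z,z],-1)@T[:3,:3].T+T[:3,3]
for u in (220,290):
  for v in range(100,260,10): print(u,v,P[v,u].round(4),c['img'][v,u])
E
```

```text
(array([-0.0178, -0.0013,  0.0626]), array([ 0.16, -0.82, -0.01])) [ 0.59234199 -0.04029219  0.37573682] [ 0.45739751 -0.56412631  0.97070151] [-0.19  0.55  0.9  -0.18  2.2  -1.93]
220 100 [ 0.0886 -0.0714  0.4869] [235 238 229]
220 110 [ 0.0688 -0.0706  0.4748] [235 238 229]
220 120 [ 0.0493 -0.07    0.4639] [235 240 233]
220 130 [ 0.0301 -0.0694  0.4525] [229 234 225]
220 140 [ 0.0267 -0.0509  0.2853] [28 26 28]
220 150 [ 0.0138 -0.0498  0.2718] [27 26 27]
220 160 [ 0.0013 -0.0489  0.2596] [29 28 29]
220 170 [-0.0107 -0.048   0.2481] [30 28 30]
220 180 [-0.022  -0.0469  0.2355] [31 28 30]
220 190 [-0.0335 -0.0463  0.2265] [178 176 169]
220 200 [-0.0447 -0.0457  0.2175] [209 206 198]
220 210 [-0.0567 -0.0454  0.2119] [183 180 173]
220 220 [-0.0075 -0.0255  0.0467] [25 25 24]
220 230 [-0.0154 -0.0258  0.0467] [31 30 30]
220 240 [-0.0233 -0.026   0.0465] [23 23 23]
220 250 [-0.0313 -0.0262  0.0462] [17 17 19]
290 100 [0.0886 0.0734 0.4886] [235 239 231]
290 110 [0.0687 0.0727 0.4765] [235 239 231]
290 120 [0.0492 0.0718 0.4636] [138 140 131]
290 130 [0.0301 0.0711 0.4518] [132 134 126]
290 140 [0.0265 0.0521 0.287 ] [16 16 17]
290 150 [0.0138 0.0507 0.2712] [68 65 65]
290 160 [0.001  0.05   0.2616] [15 15 16]
290 170 [-0.0107  0.0488  0.2481] [ 60 115  70]
290 180 [-0.0225  0.048   0.2378] [34 62 39]
290 190 [-0.0339  0.0473  0.2278] [97 96 93]
290 200 [-0.045   0.0465  0.2185] [105 104 101]
290 210 [-0.0567  0.0462  0.212 ] [94 92 90]
290 220 [-0.0076  0.0254  0.0468] [22 21 22]
290 230 [-0.0155  0.0257  0.0471] [31 30 30]
290 240 [-0.023   0.0259  0.046 ] [36 35 34]
290 250 [-0.032   0.0263  0.0477] [28 28 26]
```

View pics/w3.png

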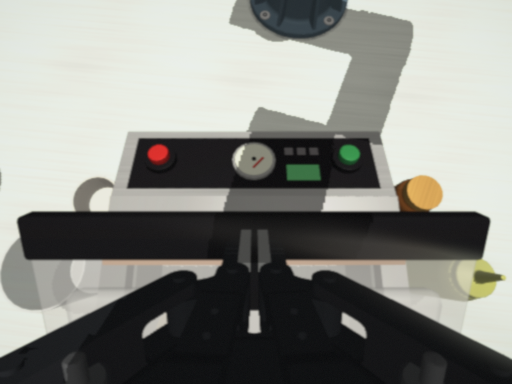

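The rail is centred in the wrist view (columns 20 to 489, rows 212 to 262), square to the tool, with its top about 60 mm ahead of the tips and 19 mm behind along x. That agrees with the model.

Emit:
servo_tool(series="1 -0.005 0 0.01 0 0 0; 1 -0.01 0 0.02 0 0 0; 1 -0.015 -0.001 0.03 0 0 0; 1 -0.019 -0.001 0.04 0 0 0; 1 -0.019 -0.001 0.048 0 0 0; 1 -0.019 -0.001 0.053 0 0 0; 1 -0.019 -0.001 0.055 0 0 0; 1 -0.019 -0.001 0.057 0 0 0; 1 -0.019 -0.001 0.057 0 0 0; 1 -0.019 -0.001 0.057 0 0 0")

```text
time_s: 9.07
eef_pos: [0.5813, -0.0427, 0.3212]
eef_rot: [-0.257, -0.05, 0.965, -0.013]
wrist_force: [0.5, 1.1, -0.2]
opening: -0.001
grasp_force: 0.0
```

```bash
python3 - <<'E'
from h import *
o=orient(-.515);print(goal(rail(.515),o),pose()[0],ctrl.get_obs()['wrist_force'])
p,r=pose()
def rows(ths,th0):
    for th in ths:
        q=R.from_rotvec(L*(th0-th)); q= R.from_rotvec(L*(th-th0)*1)
        # lid closing: front goes down = rotation about +L by -(th-th0)?
        q=R.from_rotvec(L*(th-th0))
        if (q.apply(-e)[2]>0)==(th<th0): q=q.inv()
        t=HINGE+q.apply(p-HINGE); print(round(th,3),r.inv().apply(t-p).round(4),np.degrees((r.inv()*q*r).as_rotvec()).round(1))
rows(np.linspace(.515,0,12),.515)
E
```

```text
(array([0.    , 0.0001, 0.0098]), array([ 0.04, -0.35, -0.09])) [ 0.5812595  -0.04271989  0.32122127] [ 0.48896254  1.09293094 -0.16139242]
0.515 [0. 0. 0.] [0. 0. 0.]
0.468 [ 0.0003 -0.      0.0134] [-0.  -2.7 -0. ]
0.421 [-0.     -0.      0.0269] [-0.  -5.4 -0. ]
0.375 [-0.001  -0.      0.0403] [-0. -8. -0.]
0.328 [-0.0026 -0.      0.0537] [ -0.  -10.7  -0. ]
0.281 [-0.0048 -0.      0.0669] [ -0.  -13.4  -0. ]
0.234 [-0.0076 -0.      0.0801] [ -0.  -16.1  -0. ]
0.187 [-0.0111 -0.      0.0931] [ -0.  -18.8  -0. ]
0.14 [-0.0151 -0.      0.1059] [ -0.  -21.5  -0. ]
0.094 [-0.0198 -0.      0.1185] [ -0.  -24.1  -0. ]
0.047 [-0.025  -0.      0.1309] [ -0.  -26.8  -0. ]
0.0 [-0.0308 -0.      0.143 ] [ -0.  -29.5  -0. ]
```

Emit:
servo_tool(series="1 0 0 0.001 0 0 0; 1 0 0 0.002 0 0 0; 1 0 0 0.003 0 0 0; 1 0 0 0.004 0 0 0; 1 0 0 0.005 0 0 0; 1 0 0 0.006 0 0 0; 1 0 0 0.007 0 0 0; 1 0 0 0.008 0 0 0; 1 0 0 0.008 0 0 0")

```text
time_s: 9.82
eef_pos: [0.5772, -0.043, 0.3141]
eef_rot: [-0.257, -0.05, 0.965, -0.013]
wrist_force: [1.2, 0.5, 1.0]
opening: 0.001
grasp_force: 0.4
```

Emit:
servo_tool(series="1 0 0 0.004 0 -0.5 0; 1 0 0 0.008 0 -1.4 0; 1 0 0 0.013 0 -2.4 0; 1 0 0 0.018 0 -3.4 0; 1 0 0 0.023 0 -4.4 0; 1 -0.0005 0 0.028 0 -5.4 0; 1 -0.001 0 0.033 0 -6.4 0; 1 -0.001 0 0.038 0 -7.4 0; 1 -0.0015 0 0.043 0 -8.4 0; 1 -0.002 0 0.048 0 -9.4 0; 1 -0.0025 0 0.053 0 -10.4 0; 1 -0.0025 0 0.053 0 -10.4 0")

```text
time_s: 10.82
eef_pos: [0.553, -0.0455, 0.2668]
eef_rot: [-0.167, -0.051, 0.985, -0.009]
wrist_force: [0.6, -0.4, 1.2]
opening: -0.001
grasp_force: 0.7
```

```bash
cat >> h.py <<'E'
def rows(dths):
    p,r=pose()
    for d in dths:
        q=R.from_rotvec(-L*d)
        if q.apply(-e)[2]>0: q=q.inv()
        t=HINGE+q.apply(p-HINGE); print(round(d,3),r.inv().apply(t-p).round(4),np.degrees((r.inv()*q*r).as_rotvec()).round(1))
def tip():
    p,r=pose();t=r.apply([0,0,-.013])+p;d=t-HINGE;a=-(d@e);b=d[2]
    th=np.arctan2(b,a)-np.arctan2(.018,.287);print('tip',t.round(4),'lidangle if touching',th.round(4),'rad',np.hypot(a,b).round(4),'tool lean',np.arcsin(r.as_matrix()[:,2]@e).round(3))
E
python3 - <<'E'
from h import *
tip();rows(np.linspace(0,.35,8))
s=cam('scene');h=cv2.cvtColor(s['img'],cv2.COLOR_RGB2HSV)
P,u,v=pts(s,h[...,2]<60);t=[]
a=P[:,:2]@e[:2];b=P[:,:2]@L[:2];k=(P[:,2]>.19)&(P[:,2]<.4)&(a>.5)&(a<.62)&(abs(b+.103)>.09)&(abs(b+.103)<.17)
print('rail',k.sum(),np.median(a[k]),np.median(P[k,2]))
E
```

```text
tip [ 0.5573 -0.0451  0.2791] lidangle if touching 0.3355 rad 0.2891 tool lean -0.337
0.0 [0. 0. 0.] [0. 0. 0.]
0.05 [-0.0001 -0.      0.0144] [-0.  -2.9 -0. ]
0.1 [-0.001  -0.      0.0288] [-0.  -5.7 -0. ]
0.15 [-0.0025 -0.      0.0432] [-0.  -8.6 -0. ]
0.2 [-0.0048 -0.      0.0574] [ -0.  -11.5  -0. ]
0.25 [-0.0078  0.      0.0715] [ -0.  -14.3  -0. ]
0.3 [-0.0115  0.      0.0855] [ -0.  -17.2  -0. ]
0.35 [-0.0159  0.      0.0992] [ -0.  -20.1  -0. ]
rail 533 0.5494795618471747 0.2757776684322353
```

Emit:
servo_tool(series="1 0 0 0.004 0 -0.8 0; 1 0 0 0.009 0 -1.8 0; 1 0 0 0.014 0 -2.8 0; 1 -0.0005 0 0.019 0 -3.8 0; 1 -0.001 0 0.024 0 -4.8 0; 1 -0.001 0 0.029 0 -5.7 0; 1 -0.0015 0 0.034 0 -6.7 0; 1 -0.002 0 0.039 0 -7.7 0; 1 -0.0025 0 0.044 0 -8.7 0; 1 -0.0035 0 0.049 0 -9.8 0; 1 -0.004 0 0.053 0 -10.6 0; 1 -0.005 0 0.057 0 -11.4 0")

```text
time_s: 11.87
eef_pos: [0.5392, -0.047, 0.2126]
eef_rot: [-0.069, -0.051, 0.996, -0.004]
wrist_force: [-0.8, 0.6, 9.4]
opening: 0.003
grasp_force: 4.6
```

```bash
python3 - <<'E'
from h import *
tip();rows(np.linspace(0,.16,9))
E
```

```text
tip [ 0.541  -0.0468  0.2255] lidangle if touching 0.1412 rad 0.2888 tool lean -0.139
0.0 [0. 0. 0.] [0. 0. 0.]
0.02 [0.0001 0.     0.0058] [-0.  -1.1  0. ]
0.04 [0.     0.     0.0115] [-0.  -2.3  0. ]
0.06 [-0.0002  0.      0.0173] [-0.  -3.4  0. ]
0.08 [-0.0005  0.      0.023 ] [-0.  -4.6  0. ]
0.1 [-0.0009  0.      0.0288] [-0.  -5.7  0. ]
0.12 [-0.0014  0.      0.0345] [-0.  -6.9  0. ]
0.14 [-0.002   0.      0.0403] [-0. -8.  0.]
0.16 [-0.0028  0.      0.046 ] [-0.  -9.2  0. ]
```

Nearly there, so I'll slow down.

Emit:
servo_tool(series="1 0 0 0.002 0 -0.4 0; 1 0 0 0.005 0 -1 0; 1 0 0 0.008 0 -1.6 0; 1 0 0 0.011 0 -2.2 0; 1 0 0 0.014 0 -2.8 0; 1 0 0 0.017 0 -3.4 0; 1 0 0 0.020 0 -4 0; 1 -0.0005 0 0.023 0 -4.6 0; 1 -0.0005 0 0.026 0 -5.2 0; 1 -0.001 0 0.028 0 -5.6 0; 1 -0.001 0 0.030 0 -6 0; 1 -0.001 0 0.031 0 -6.2 0")

```text
time_s: 12.87
eef_pos: [0.5361, -0.0474, 0.1819]
eef_rot: [-0.015, -0.051, 0.999, -0.001]
wrist_force: [0.5, 2.3, 10.2]
opening: -0.002
grasp_force: 5.0
```

```bash
python3 - <<'E'
from h import *
tip();rows([.01,.02,.03,.04])
E
```

```text
tip [ 0.5365 -0.0473  0.1949] lidangle if touching 0.034 rad 0.2887 tool lean -0.031
0.01 [0.     0.     0.0029] [-0.  -0.6  0. ]
0.02 [0.0001 0.     0.0058] [-0.  -1.1  0. ]
0.03 [0.0001 0.     0.0086] [-0.  -1.7  0. ]
0.04 [0.     0.     0.0115] [-0.  -2.3  0. ]
```

Emit:
servo_tool(series="1 0 0 0.001 0 -0.3 0; 1 0 0 0.002 0 -0.5 0; 1 0 0 0.003 0 -0.7 0; 1 0 0 0.004 0 -0.9 0; 1 0 0 0.005 0 -1.1 0; 1 0 0 0.006 0 -1.3 0; 1 0 0 0.006 0 -1.5 0; 1 0 0 0.006 0 -1.7 0")

```text
time_s: 13.53
eef_pos: [0.536, -0.0474, 0.1759]
eef_rot: [-0.0, -0.051, 0.999, -0.0]
wrist_force: [0.5, 1.4, 8.3]
opening: -0.001
grasp_force: 4.4
```

Emit:
servo_tool(series="1 0 0 0.001 0 0 0; 1 0 0 0.002 0 0 0; 1 0 0 0.002 0 0 0; 1 0 0 0.002 0 0 0")

```text
time_s: 13.87
eef_pos: [0.5358, -0.0473, 0.1739]
eef_rot: [-0.001, -0.051, 0.999, -0.0]
wrist_force: [-0.5, 2.2, 9.1]
opening: -0.002
grasp_force: 4.6
```

Emit:
servo_tool(series="1 0 0 0.001 0 0 0; 1 0 0 0.002 0 0 0; 1 0 0 0.002 0 0 0; 1 0 0 0.002 0 0 0")

```text
time_s: 14.2
eef_pos: [0.5357, -0.0474, 0.1718]
eef_rot: [-0.001, -0.051, 0.999, -0.0]
wrist_force: [-1.1, 2.0, 8.8]
opening: 0.003
grasp_force: 4.7
```

Emit:
servo_tool(series="1 0 0 0.001 0 0 0; 1 0 0 0.001 0 0 0; 1 0 0 0.001 0 0 0")

```text
time_s: 14.45
eef_pos: [0.5357, -0.0474, 0.1708]
eef_rot: [-0.001, -0.051, 0.999, -0.0]
wrist_force: [-1.9, 1.3, 9.7]
opening: -0.0
grasp_force: 4.8
```

Emit:
servo_tool(series="1 0 0 0.001 0 0 0; 1 0 0 0.002 0 0 0; 1 0 0 0.002 0 0 0; 1 0 0 0.002 0 0 0")

```text
time_s: 14.78
eef_pos: [0.5356, -0.0474, 0.1694]
eef_rot: [-0.001, -0.051, 0.999, -0.0]
wrist_force: [-4.1, 1.4, 13.4]
opening: 0.001
grasp_force: 6.7
```

Emit:
servo_tool(series="1 0 0 0.001 0 0 0; 1 0 0 0.001 0 0 0; 1 0 0 0.001 0 0 0")

```text
time_s: 15.03
eef_pos: [0.5356, -0.0474, 0.1688]
eef_rot: [-0.001, -0.051, 0.999, -0.0]
wrist_force: [-5.5, 1.5, 16.1]
opening: 0.001
grasp_force: 8.3
```

Emit:
servo_tool(series="1 0 0 0.001 0 0 0; 1 0 0 0.002 0 0 0; 1 0 0 0.002 0 0 0; 1 0 0 0.002 0 0 0")

```text
time_s: 15.37
eef_pos: [0.5356, -0.0474, 0.1677]
eef_rot: [-0.001, -0.052, 0.999, -0.0]
wrist_force: [-8.5, 2.3, 22.6]
opening: 0.001
grasp_force: 11.3
```

```bash
python3 - <<'E'
from h import *
tip()
for n in('scene','top'):
    s=cam(n);h=cv2.cvtColor(s['img'],cv2.COLOR_RGB2HSV)
    if n=='top':cv2.imwrite('pics/e.png',np.vstack([s['img'][60:300,120:420]])[...,::-1])
    P,u,v=pts(s,h[...,2]<60)
    a=P[:,:2]@e[:2]-.636;b=P[:,:2]@L[:2]+.103;k=(P[:,2]>.172)&(P[:,2]<.25)&(a>-.125)&(a<-.09)&(abs(b)<.17)&(abs(b)>.06)
    print('rail',k.sum(),np.median(a[k]),np.percentile(P[k,2],[10,50,90]))
E
```

```text
tip [ 0.5356 -0.0474  0.1807] lidangle if touching -0.0151 rad 0.2886 tool lean -0.002
rail 750 -0.10474856777832614 [0.17709256 0.17995994 0.18246301]
rail 547 -0.1025509872327448 [0.17998625 0.18291234 0.18606275]
```

View pics/e.png

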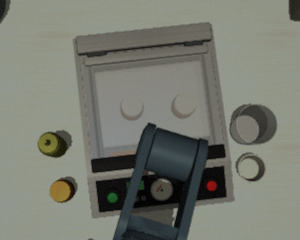

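The lid looks shut in the top view: the rail lies flat just behind the panel, the jars stand at (132,107) and (184,106) under the lid, and the other items haven't moved. Next I'll firm up the hold.

Emit:
servo_tool(series="1 0.0005 0 0.001 0 0 0; 1 0.001 0 0.002 0 0 0; 1 0.001 0 0.003 0 0 0; 1 0.001 0 0.003 0 0 0; 1 0.001 0 0.003 0 0 0; 1 0.001 0 0.003 0 0 0")

```text
time_s: 15.97
eef_pos: [0.5355, -0.0475, 0.1663]
eef_rot: [0.0, -0.052, 0.999, -0.001]
wrist_force: [-9.0, 4.9, 30.3]
opening: -0.003
grasp_force: 15.1
```

```bash
python3 - <<'E'
from h import *
tip()
for n in('scene','top'):
    s=cam(n);h=cv2.cvtColor(s['img'],cv2.COLOR_RGB2HSV)
    P,u,v=pts(s,h[...,2]<60)
    a=P[:,:2]@e[:2]-.636;b=P[:,:2]@L[:2]+.103;k=(P[:,2]>.172)&(P[:,2]<.25)&(a>-.125)&(a<-.09)&(abs(b)<.17)&(abs(b)>.06)
    print('rail',k.sum(),np.median(a[k]),np.percentile(P[k,2],[10,50,90]))
print(ctrl.get_obs()['wrist_force'])
E
```

```text
tip [ 0.5355 -0.0474  0.1793] lidangle if touching -0.0201 rad 0.2886 tool lean 0.0
rail 761 -0.10488845919121603 [0.17592656 0.17848468 0.18089827]
rail 542 -0.10253513189488733 [0.17844973 0.18174318 0.18495071]
[-9.10698931  5.02696043 30.71728341]
```

```bash
python3 - <<'E'
from h import *
for n in('scene','top'):
    s=cam(n);V=s['img'].max(-1)
    P,u,v=pts(s,np.ones((384,512),bool)); V=V[v,u]
    a=P[:,:2]@e[:2]-.636;b=P[:,:2]@L[:2]+.103
    side=(abs(b)>.178)&(abs(b)<.187)&(a>-.09)&(a<.1)&(P[:,2]>.14)
    cowl=(abs(b)<.15)&(a>.212)&(a<.23)&(P[:,2]>.14)
    r=(abs(b)<.16)&(abs(b)>.08)&(abs(a+.105)<.01)&(V<60)
    tb=(abs(b)>.3)&(abs(b)<.33)&(abs(a)<.1)
    for k,m in(('side .165',side),('cowl .191',cowl),('rail .185',r),('table',tb)): print(n,k,m.sum(),np.median(P[m,2]).round(4) if m.any() else '')
E
```

```text
scene side .165 461 0.1626
scene cowl .191 682 0.188
scene rail .185 364 0.1789
scene table 1318 0.0037
top side .165 443 0.1658
top cowl .191 745 0.1921
top rail .185 332 0.1813
top table 1421 0.0048
```

```bash
python3 -c "
from bench import ctrl
print(ctrl.get_obs()['wrist_force'],ctrl.get_obs()['time_s']);print(ctrl.hand_in())"
```

```text
[-8.53843127  3.23925767 30.10073249] 16.1667
the job is handed in; nothing more can be done
None
```

I pressed the green power key to its stop, then closed the lid slowly by its rail. I handed the job in at 16.2 s with the fingertips still holding it fully shut at about 30 N; the result of the judging was not shown.

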